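Open the exposure unit past its catch and hold the lid up

ROBOT

A 6-joint arm with a two-finger parallel gripper is mounted at the origin on a cart in front of the work surface, level with it; the furniture and walls round the work are solid. World frame = base frame: x ahead of the robot, y to its left, z up, the work surface at z = 0. Lengths are in mm, angles in rad, forces in N, time in s.
With the tool pointing down it reaches from about 350 to 875 mm from the base axis. Payload 4.2 kg.
Tool frame: the origin (TCP) lies at the very end of the fingers, on their centre line; the grasp point (between the pads) lies 19 mm behind it; z points along the fingers, y is the line along which they close (so a half turn about z gives the same grasp; the last joint's range is limited). The gripper opens to 85 mm and grips with 20 to 120 N. Pads are 22 mm wide; open, the fingers measure 114 mm over their backs; the gripper's body (76 mm by 85 mm) begins 54 mm behind the grasp point. The pads swing forward as they close: fully open they stand 13 mm farther back than shut.
Start: joints at [-1.038, 0.385, 0.008, 0, -1.194, -0.259], TCP at [169.011, -601.693, 231.312] pointing down, gripper open.
Joint ranges: [-3.14, 3.14], [-1.21, 2.06], [-1.07, 1.41], [-3.16, 2.05], [-2.99, -0.16], [-3.1, 3.1]. Speed limits (rad/s): [2.79, 2.79, 3.14, 3.14, 3.14, 3.14].

INTERFACE

Orientations are given as a unit quaternion [x, y, z, w].
In Python, from bench import read_state, get_image, camera_model, job_done gives the robot as it stands.
- The arm moves only by the shell command python3 -m handwheel 'ROWS'. ROWS is JSON, a list of rows, each a list of 7 numbers: the shift along the tool's x, y, z in m, then the turn, a rotation vector about the tool's x, y, z in rad, then the gripper's target within -1 to 1 (fully open at 1, half-way at 0, shut at -1). In form: [[dx, dy, dz, wx, wy, wz, jaw], ...]. A call has 1 to 10 rows; each row is the pose to reach, as a shift and turn from the pose commanded when the call began, along the tool's axes at that moment; what a row does not reach only later rows make up. A row lasts 1/8 s, in which the tool goes at most 62.5 mm and 10.7 degrees, less where a joint would pass 70% of its speed; a pose out of reach is approached as far as the arm can. A call with a gripper value outside its range is refused whole. The fingers move at their own pace and stop on an object; the grip force is fixed at half the most. Time passes only in rows, so rows that repeat a pose let the fingers close. It gives the time, the measured TCP pose, the force, the opening and the grip force at its end, in the units of the state.
- read_state(): the state, without advancing time (a new reading comes with each control period).
- get_image(name): name is "scene" or "side" or "wrist"; returns (picture, depth): 480x640x3 uint8, blue, green, red; 480x640 float32, mm along the optical axis (not along the pixel's ray), 0 where there is no reading.
- camera_model(name): a dict with "K" (3x3 intrinsics, pixels), "rvec" (rotation vector, rad) and "tvec" (3), from world to camera coordinates, as OpenCV has them; the wrist camera has in their place "hand_eye" (4x4, takes a point from camera to tool coordinates, whose origin is the TCP and whose axes are the flange's). Camera axes: x right, y down, z forward; pixel columns grow to the right and rows downward; lengths in mm; the calibration is good to about 2 mm. A picture is of the moment at which its call begins: read the wrist's pose just before it. camera_model takes no time and is no camera call.
- job_done(): hands the job in; it is judged then, once.
The state is a dict: "clock": time; "joints": joint angles; "joint_vel": joint speeds; "joint_efforts": joint torques, N m; "position": TCP position; "ee_rot": TCP orientation; "contact_force": force on the tool from outside, world axes, zero at the start; "wrist_torque": the same for the moment, N m; "gripper_width": finger opening in mm; "grasp_force": force on a finger pad.
Only numpy, scipy, OpenCV 4.12 (cv2) and the standard library are available. Lean on these libraries where they do the work, as an engineer would, in place of code of your own. Each camera call takes 0.05 s, during which the arm holds its last target. There are 200 camera calls.

TASK

Open the lid of the grey exposure unit so that a plate can be laid in. The catch does not always bite and you cannot see whether it does, so before touching the red catch tab give the lid handle a gentle upward tug; if the lid is caught, slide the tab left to release it, never forcing the lid against the catch. Then raise the lid about 55 degrees and finish while still holding it there, since it falls shut by itself, and leave the other things on the desk where they stand.

Things in the scene. Friction and masses are not known exactly. Their poses are not given: they have to be found in the camera images.
- unit: Exposure unit, fixed to the desk: a grey case 150 mm deep (its x), 220 mm wide (its y) and 85 mm high, closed by a white lid 12 mm thick (lid top 98 mm above the desk). Origin: centre of the underside; x points to the back (hinge side), y to its left, z up. A dial and a green lamp on its front are only trim.
- catch_housing (a point): Centre of the flat top (60 mm above the desk) of the black catch housing on the unit's front, right of the middle: 62 mm deep, 80 mm wide, at x = -106, y = -63 mm in the unit's frame. Along the case it carries a hood 18 mm deep that rises to 84 mm and hides the tongue.
- lid_handle (a point): Middle of the lid's handle: an upright black block 24 mm (unit x) by 16 mm (unit y) that stands 32 mm above the lid. With the lid shut this point is at x = -45, y = 0, z = 113.5 mm in the unit's frame, 16 mm above the lid's top. It moves and tilts with the lid, about a hinge 120 mm behind it; gripped across its 16 mm it can pivot between the fingers.
- lid_hinge (a point): Point on the lid's hinge line at its middle, x = 75, y = 0, z = 85 mm in the unit's frame; the hinge line runs along the unit's y.
- lid (a joint): Lid hinge angle, rad: 0 shut, grows as the front edge rises, stop at 1.55. The lid weighs 0.25 kg, more or less, and falls shut when let go. If caught it rises freely by about 0.04 rad (5 mm at the handle), then stops, giving at most to about 0.06 rad under 20 N; if not caught it rises freely all the way.
- catch_tab (a point): Middle of the red catch tab: upright, 16 mm (unit x) by 12 mm (unit y), standing 22 mm above the top of the catch housing; the point is 71.5 mm above the desk, 37 mm in front of the case, 112 mm in front of and (at joint 0) 65 mm to the right of the unit's middle. It slides only along the unit's y, 16 mm in all.
- catch (a joint): Slide of the catch tab, m: near 0 at the right-hand end (start), 0.016 at the left-hand end (unit +y), where the lid is surely released. Friction about 2.5 N; it stays where it is left. The lid may be free even with the tab at 0: the hidden tongue does not always reach. After a tug that meets the catch, let the lid down before sliding the tab.
- mug_mid (a point): Middle of a white mug, 82 mm across (120 mm with handle), 94 mm high; a bystander.
- ink_jar_mid (a point): Middle of a dark ink jar with black cap, 50 mm across, 57 mm high; a bystander.
- glue_stick_mid (a point): Middle of a standing glue stick, red cap, green barrel, 26 mm across, 92 mm high; a bystander.
- tape_roll_mid (a point): Middle of a roll of clear tape lying flat, 49 mm across, 20 mm high; a bystander.
- marker_blue_mid (a point): Middle of a lying blue and white marker, 129 mm long, 18 mm high; a bystander.

How it is judged:
By the outcome, as a careful person would: the job done as asked, in the order asked, and still so for the second after the job is handed in, while the arm keeps its last pose, push and grip.
It also fails if it takes over 61 s, if anything falls off the work surface, if the arm or the gripper's body presses on something with over 40 N, if the wrist force passes 120 N, or if a joint passes its speed limit or range.

## Working session

There is one attempt and no reset: what is moved stays moved. The work goes in short steps, Python scripts to look and compute and a shell command to move; the robot and the scene stay as the last step left them, time stands still between calls to the robot, and variables do not carry over. Pictures are saved under pics/ and viewed, at most 10 in all, crops included, and the job is handed in when it is done.

```bash
mkdir -p pics
cat > h.py <<'E'
import numpy as np, cv2
from scipy.spatial.transform import Rotation as R
from bench import read_state, get_image, camera_model, job_done
def shot(n,f):
    s=read_state(); p,d=get_image(n); cv2.imwrite('pics/'+f+'.png',p); np.savez('pics/'+f+'.npz',d=d,pos=s['position'],q=s['ee_rot']); return s
def pt(n,f,u,v,r=2):
    z=np.load('pics/'+f+'.npz'); m=camera_model(n); K=np.array(m['K'])
    w=z['d'][v-r:v+r+1,u-r:u+r+1]; w=w[w>0]; D=np.median(w)
    c=np.linalg.inv(K)@[u,v,1]*D
    if n=='wrist':
        H=np.array(m['hand_eye']); return R.from_quat(z['q']).apply(H[:3,:3]@c+H[:3,3])+z['pos']
    return cv2.Rodrigues(np.array(m['rvec'],float))[0].T@(c-np.array(m['tvec'],float).ravel())
E
python3 - <<'E'
from h import *
print(shot('scene','s0')); shot('side','d0')
E
```

```text
{'clock': 0.0, 'joints': array([-1.03842727e+00,  3.85560457e-01,  6.61593749e-03, -4.89301833e-04,
       -1.19400213e+00, -2.58639216e-01]), 'joint_vel': array([ 4.81872103e-04, -4.31306193e-04, -2.68538867e-04, -4.75702641e-04,
       -9.37770784e-05, -1.57995475e-03]), 'joint_efforts': array([ 1.87809615e-03, -3.92289484e+01,  1.88402510e+01,  4.18630645e+00,
       -4.58584007e-03, -4.93878943e-06]), 'position': array([ 168.83184047, -601.15383491,  230.21680125]), 'ee_rot': array([-1.36348525e-01,  9.90660321e-01,  1.07977019e-03, -2.04394026e-04]), 'contact_force': array([ 0.11444614, -0.48455285,  1.19794681]), 'wrist_torque': array([-0.06069939,  0.05085631, -0.01448485]), 'grasp_force': 0.0, 'gripper_width': 85.4379462173982}
```

View pics/s0.png

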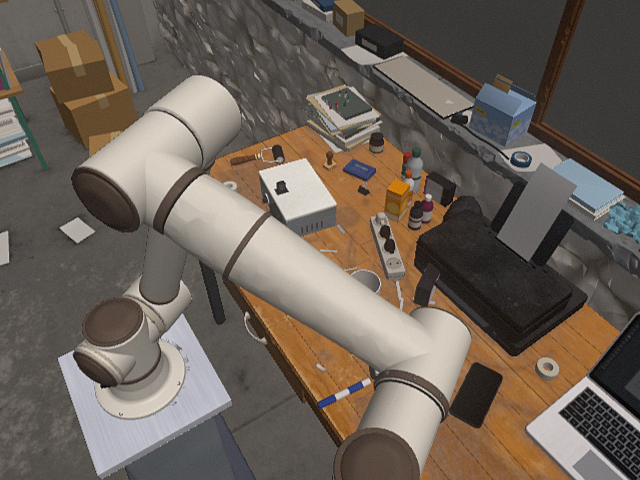

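View pics/d0.png

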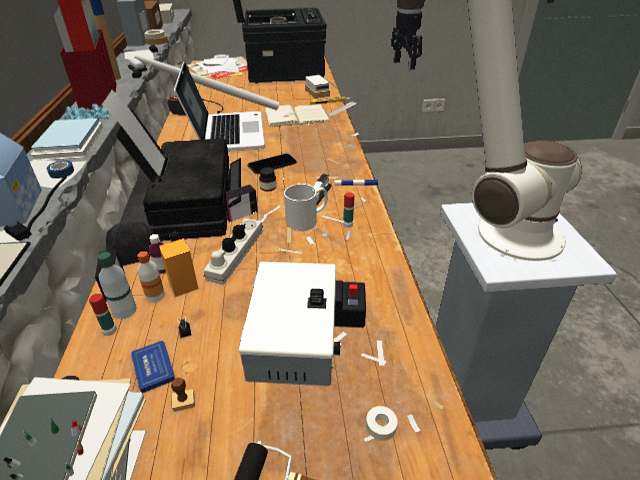

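The scene view shows the unit at about (297,195) with the arm in front of the catch. The side view shows it clearly: lid corners near (258,263), (336,264), (333,358) and (243,352), handle (316,297), red tab (353,290). The mug (303,207), glue stick (348,210), marker (350,182), ink jar (267,179) and tape (381,422) are all away from the unit.

Run:
```python
from h import *
z=np.load('pics/d0.npz')['d']; m=camera_model('side');K=np.array(m['K'])
v,u=np.mgrid[0:480,0:640]
c=np.stack([(u-K[0,2])/K[0,0]*z,(v-K[1,2])/K[1,1]*z,z],-1)
Rw=cv2.Rodrigues(np.array(m['rvec'],float))[0]; P=(c-np.array(m['tvec'],float).ravel())@Rw
im=cv2.imread('pics/d0.png')
reg=(u>225)&(u<372)&(v>255)&(v<390)&(z>0)
L=reg&(P[...,2]>91)&(P[...,2]<105)&(im.min(-1)>170)
r=cv2.minAreaRect(P[L][:,:2].astype(np.float32)); print('lid',r,np.median(P[L][:,2]),L.sum()); print(cv2.boxPoints(r))
H=reg&(P[...,2]>108)&(P[...,2]<140); print('handle',P[H].mean(0),P[H].min(0),P[H].max(0),H.sum())
T=reg&(im[...,2]>120)&(im[...,1]<70)&(P[...,2]>55); print('tab',np.median(P[T],0),P[T].min(0),P[T].max(0),T.sum())
for n,uu,vv in [('mug',303,192),('glue',348,198),('tape',381,411),('jar',267,172),('marker',350,182)]: print(n,pt('side','d0',uu,vv))
x,y=slice(250,400),slice(225,405)
cv2.imwrite('pics/c0.png',cv2.resize(im[x,y],None,fx=4,fy=4,interpolation=cv2.INTER_CUBIC))
```

```text
lid ((582.2042236328125, 276.25701904296875), (224.75433349609375, 153.6947479248047), 81.13153076171875) 97.25133984143142 7301
[[488.95074 177.07062]
 [640.80804 153.37604]
 [675.4577  375.44342]
 [523.6004  399.138  ]]
handle [537.40761258 287.95541739 122.27431751] [525.18444034 277.4115726  108.1214757 ] [548.96447253 292.99108042 131.25797808] 185
tab [460.6688014  227.87555689  81.34847559] [449.75823615 198.27803907  58.37594564] [469.50021557 234.5865081   83.51885745] 41
mug [ 530.46277895 -146.79473299   69.63166617]
glue [423.96082029 -76.43107915  88.03837169]
tape [449.73985607 454.70714527  18.37345405]
jar [ 623.72843856 -290.04086689   55.65056825]
marker [ 383.45844105 -281.76244293   12.11752463]
```

View pics/c0.png

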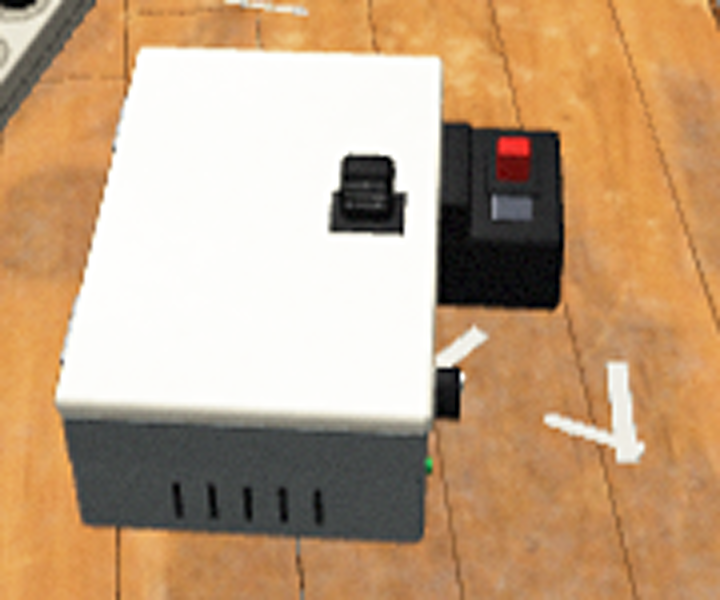

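The crop confirms the handle at side pixel (317,297), and the tab at (353,289) at the right-hand end of its slot. The fit gives a unit centre of (582,276) and a yaw of -8.9°. Both the handle and the tab match this.

```bash
cat >> h.py <<'E'
C=np.array([582.2,276.3,0]); A=np.radians(81.13-90)
U=R.from_euler('z',A)
def unit(x,y,z): return C+U.apply([x,y,z])
def tool(tilt=0):  # tilt>0: co-rotate with lid opening (fingers point toward the robot)
    base=U.as_matrix()@np.array([[-1,0,0],[0,1,0],[0,0,-1]]).T
    return R.from_matrix(U.as_matrix()@R.from_euler('y',tilt).as_matrix()@np.diag([-1.,1,-1]))
def go(p,r):
    s=read_state(); q=R.from_quat(s['ee_rot'])
    print('shift m',np.round(q.inv().apply(p-s['position'])/1000,4),'rot',np.round((q.inv()*r).as_rotvec(),3),'pos',s['position'].round(1),'unit',U.inv().apply(s['position']-C).round(1),'F unit',U.inv().apply(s['contact_force']).round(1),'w',round(s['gripper_width'],1),'t',s['clock'])
E
python3 - <<'E'
from h import *
go(unit(-45,0,215),tool())
E
```

```text
shift m [-0.5942  0.7518  0.0167] rot [ 0.002 -0.001  0.428] pos [ 168.9 -601.2  230.3] unit [-273.1 -930.7  230.3] F unit [ 0.4 -0.8  0.3] w 85.3 t 0.1
```

```bash
python3 -m handwheel '[[-0.594,0.752,0.017,0.002,-0.001,0.428,1],[-0.594,0.752,0.017,0.002,-0.001,0.428,1],[-0.594,0.752,0.017,0.002,-0.001,0.428,1],[-0.594,0.752,0.017,0.002,-0.001,0.428,1],[-0.594,0.752,0.017,0.002,-0.001,0.428,1],[-0.594,0.752,0.017,0.002,-0.001,0.428,1],[-0.594,0.752,0.017,0.002,-0.001,0.428,1],[-0.594,0.752,0.017,0.002,-0.001,0.428,1],[-0.594,0.752,0.017,0.002,-0.001,0.428,1],[-0.594,0.752,0.017,0.002,-0.001,0.428,1]]'
python3 -c "
from h import *
go(unit(-45,0,215),tool())"
```

```text
clock: 1.35
position: [408.1, -26.2, 220.4]
ee_rot: [0.077, 0.997, -0.001, 0.001]
contact_force: [1.9, -0.9, -0.2]
gripper_width: 85.5
grasp_force: 0.0
shift m [-0.0807  0.3256  0.0051] rot [-0.001  0.002  0.001] pos [408.1 -26.2 220.4] unit [-125.3 -325.7  220.4] F unit [ 2.  -0.6 -0.2] w 85.5 t 1.35
```

```bash
python3 -m handwheel '[[-0.081,0.326,0.005,0,0,0,1],[-0.081,0.326,0.005,0,0,0,1],[-0.081,0.326,0.005,0,0,0,1],[-0.081,0.326,0.005,0,0,0,1],[-0.081,0.326,0.005,0,0,0,1],[-0.081,0.326,0.005,0,0,0,1],[-0.081,0.326,0.005,0,0,0,1],[-0.081,0.326,0.005,0,0,0,1],[-0.081,0.326,0.005,0,0,0,1]]'
python3 -c "
from h import *
shot('wrist','w1'); shot('side','d1')
go(unit(-45,0,150),tool())"
```

```text
clock: 2.48
position: [537.8, 280.3, 215.2]
ee_rot: [0.077, 0.997, -0.001, 0.001]
contact_force: [-0.2, 0.0, 0.8]
gripper_width: 85.6
grasp_force: 0.0
shift m [0.0008 0.0028 0.0654] rot [-0.001  0.002 -0.   ] pos [538.  280.5 215.4] unit [-44.3  -2.7 215.4] F unit [ 0.   0.6 -0.3] w 85.2 t 2.575
```

View pics/w1.png

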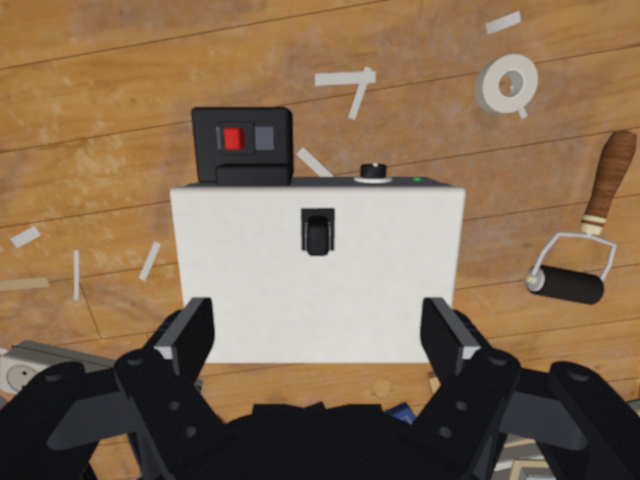

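The wrist view shows the lid square to the tool, with its corners near (172,188), (464,188), (452,362) and (187,362). The handle is at (318,235), between the fingers, and the red tab is at (233,138).

Run:
```python
from h import *
f=lambda u,v,r=1:U.inv().apply(pt('wrist','w1',u,v,r)-C).round(1)
print('handle',[f(*a) for a in[(318,225),(318,245),(311,240),(325,240)]]); print('slab',f(306,214),f(330,214));print('tab',f(233,136)); print('lid',f(180,192),f(455,192),f(440,300),f(200,280))
# left/right handle edges at z>115
z=np.load('pics/w1.npz');d=z['d'];K=np.array(camera_model('wrist')['K']);H=np.array(camera_model('wrist')['hand_eye'])
v,u=np.mgrid[0:480,0:640];c=np.stack([(u-K[0,2])/K[0,0]*d,(v-K[1,2])/K[1,1]*d,d],-1)
P=U.inv().apply((R.from_quat(z['q']).apply((c@H[:3,:3].T+H[:3,3]).reshape(-1,3))+z['pos'])-C).reshape(480,640,3)
M=(u>290)&(u<350)&(v>200)&(v<265)&(P[...,2]>124)&(d>0);print(np.percentile(P[M],[2,50,98],axis=0).round(1),M.sum())
M=(u>215)&(u<255)&(v>120)&(v<155)&(P[...,2]>75)&(d>0);print(np.percentile(P[M],[2,50,98],axis=0).round(1),M.sum())
L=(u>160)&(u<475)&(v>175)&(v<290)&(abs(P[...,2]-98)<5)&(d>0);print(np.percentile(P[L],[0.3,50,99.7],axis=0).round(1))
```

```text
handle [array([-56.3,  -2.9, 127.3]), array([-42.7,  -2.9, 129.6]), array([-46.3,  -7.7, 129.5]), array([-46.2,   1.9, 129.4])]
slab [-57.7 -11.9 100.3] [-57.8   6.1 100.5]
tab [-114.   -67.    82.6]
lid [ -73.9 -106.    97.4] [-73.8  99.3  97.5] [-54.3  44.5 234.4] [ -2.9 -97.8  97.9]
[[-56.8 -11.9 124.4]
 [-46.3  -3.6 129.1]
 [-34.7   4.7 130.8]] 780
[[-119.8  -73.9   76.2]
 [-112.5  -67.5   82. ]
 [-104.4  -62.5   83.7]] 367
[[ -77.  -113.6   93.6]
 [ -38.9   -2.9   97.8]
 [   5.2  106.4  101. ]]
```

```bash
sed -i 's/^C=.*/C=np.array([580.8,273.9,0])/' h.py
python3 -c "
from h import *
go(unit(-45,0,106),tool())"
```

```text
Traceback (most recent call last):
  File "h.py", line 14, in <module>
    U=R.from_euler('z',A)
                       ^
NameError: name 'A' is not defined
```

```bash
sed -i 's/^C=.*/C=np.array([580.8,273.9,0]); A=np.radians(81.13-90)/' h.py
python3 -c "
from h import *
go(unit(-45,0,106),tool())"
```

```text
shift m [0.0019 0.0003 0.1094] rot [-0.001  0.002 -0.   ] pos [538.  280.5 215.4] unit [-4.330e+01 -1.000e-01  2.154e+02] F unit [ 0.   0.6 -0.3] w 85.2 t 2.575
```

Descend with the gripper open, then close on the handle.

```bash
python3 -m handwheel '[[0.002,0,0.05,0,0.002,0,1],[0.002,0,0.085,0,0.002,0,0.2],[0.002,0,0.109,0,0.002,0,0.2],[0.002,0,0.109,0,0.002,0,-0.3],[0.002,0,0.109,0,0.002,0,-1],[0.002,0,0.109,0,0.002,0,-1],[0.002,0,0.109,0,0.002,0,-1],[0.002,0,0.109,0,0.002,0,-1],[0.002,0,0.109,0,0.002,0,-1],[0.002,0,0.109,0,0.002,0,-1]]'
python3 -c "
from h import *
go(unit(-45,0,106),tool())"
```

```text
clock: 3.82
position: [536.8, 280.8, 107.4]
ee_rot: [0.077, 0.997, -0.001, 0.0]
contact_force: [-0.3, -5.8, 4.0]
gripper_width: 14.8
grasp_force: 59.8
shift m [ 0.0004 -0.      0.0014] rot [-0.002  0.001  0.001] pos [536.8 280.8 107.4] unit [-44.6   0.  107.4] F unit [ 0.6 -5.8  4. ] w 14.8 t 3.825
```

```bash
python3 -m handwheel '[[0,0,-0.001,0,0.01,0,-1],[-0.0005,0,-0.0024,0,0.02,0,-1],[-0.0007,0,-0.0036,0,0.03,0,-1],[-0.0007,0,-0.0036,0,0.03,0,-1],[-0.0007,0,-0.0036,0,0.03,0,-1],[-0.0007,0,-0.0036,0,0.03,0,-1]]'
python3 -c "
from h import *
go(unit(-45,0,106),tool())"
python3 -m handwheel '[[-0.0002,0,-0.0006,0,0.005,0,-1],[-0.0004,0,-0.0012,0,0.01,0,-1],[-0.0004,0,-0.0018,0,0.015,0,-1],[-0.0005,0,-0.0024,0,0.02,0,-1],[-0.0005,0,-0.0024,0,0.02,0,-1],[-0.0005,0,-0.0024,0,0.02,0,-1]]'
python3 -c "
from h import *
go(unit(-45,0,106),tool())"
```

```text
clock: 4.58
position: [537.3, 280.7, 110.3]
ee_rot: [0.077, 0.997, 0.0, -0.015]
contact_force: [0.5, -5.0, 1.0]
gripper_width: 15.0
grasp_force: 59.5
shift m [ 0.0008 -0.      0.0043] rot [-0.002 -0.03   0.001] pos [537.3 280.7 110.3] unit [-44.1   0.  110.3] F unit [ 1.3 -4.9  1. ] w 15.0 t 4.575
clock: 5.32
position: [537.8, 280.6, 112.6]
ee_rot: [0.077, 0.997, 0.001, -0.025]
contact_force: [-0.5, -4.6, 1.3]
gripper_width: 14.6
grasp_force: 59.6
shift m [0.0011 0.     0.0067] rot [-0.002 -0.05   0.001] pos [537.8 280.6 112.6] unit [-43.5   0.  112.6] F unit [ 0.2 -4.6  1.3] w 14.6 t 5.325
```

```bash
python3 -m handwheel '[[-0.0002,0,-0.0006,0,0.005,0,-1],[-0.0003,0,-0.0012,0,0.01,0,-1],[-0.0003,0,-0.0012,0,0.01,0,-1],[-0.0003,0,-0.0012,0,0.01,0,-1]]'
python3 -c "
from h import *
go(unit(-45,0,106),tool())"
```

```text
clock: 5.82
position: [538.1, 280.6, 113.8]
ee_rot: [0.077, 0.997, 0.001, -0.03]
contact_force: [-0.5, -5.7, 1.0]
gripper_width: 14.8
grasp_force: 59.6
shift m [0.0013 0.     0.0079] rot [-0.002 -0.06   0.001] pos [538.1 280.6 113.8] unit [-43.3   0.  113.8] F unit [ 0.4 -5.7  1. ] w 14.8 t 5.825
```

```bash
python3 -m handwheel '[[-0.0002,0,-0.0008,0,0.007,0,-1],[-0.0003,0,-0.0016,0,0.013,0,-1],[-0.0005,0,-0.0024,0,0.02,0,-1],[-0.0005,0,-0.0024,0,0.02,0,-1],[-0.0005,0,-0.0024,0,0.02,0,-1]]'
python3 -c "
from h import *
shot('side','d2')
p=cv2.imread('pics/d2.png');cv2.imwrite('pics/c2.png',cv2.resize(p[200:400,200:420],None,fx=3,fy=3))
go(unit(-45,0,106),tool())"
```

```text
clock: 6.45
position: [538.7, 280.5, 116.2]
ee_rot: [0.077, 0.996, 0.002, -0.04]
contact_force: [-1.4, -4.0, 1.3]
gripper_width: 14.8
grasp_force: 59.6
shift m [0.0015 0.     0.0103] rot [-0.002 -0.08   0.001] pos [538.7 280.5 116.2] unit [-42.7  -0.  116.2] F unit [ 0.5 -5.3 -0.1] w 14.8 t 6.5
```

View pics/c2.png

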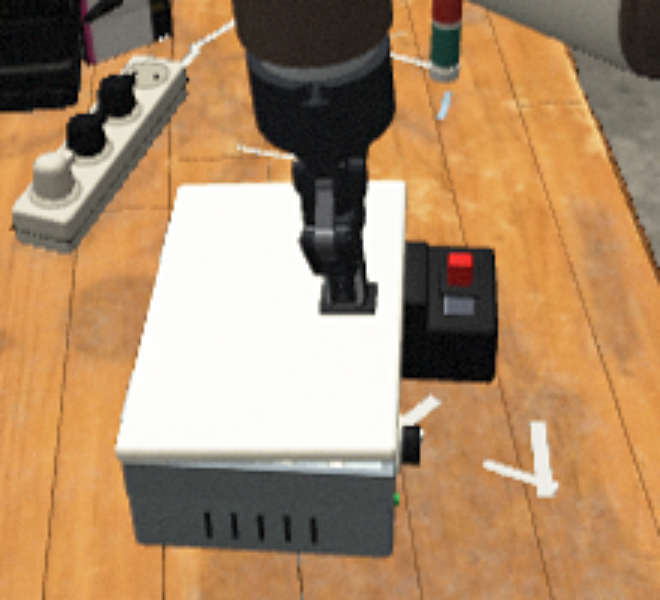

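The crop shows a gap under the lid's front edge at about (330,463) in the crop. The tab is still at its right-hand end. The handle has risen 8.8 mm, past the catch limit, with no resistance, so the lid isn't caught and I'll leave the tab alone. Next I'll work out the lifting arc.

```bash
cat > arc.py <<'E'
from h import *
def tcp(th,ph):
    ry=lambda a:R.from_euler('y',a)
    return ry(th).apply([-120,0,41.4])+ry(ph).apply([0,0,-19])
def rows(t0,p0,ths,phs):
    for t,p in zip(ths,phs):
        d=tcp(t,p)-tcp(t0,p0); d=R.from_euler('y',p0).inv().apply(d)
        print(round(t,3),'[%.4f,0,%.4f,0,%.3f,0,-1]'%(-d[0]/1000,-d[2]/1000,p-p0))
E
python3 - <<'E'
from arc import *
t=np.linspace(.075,.52,10)[1:]; p=.08+(t-.075)*.6
rows(.075,.08,t,p); t2=np.linspace(.52,.97,10)[1:]; p2=.08+(t2-.075)*.6
print('next'); rows(t[-1],p[-1],t2,p2)
E
```

```text
0.124 [-0.0016,0,-0.0059,0,0.030,0,-1]
0.174 [-0.0035,0,-0.0117,0,0.059,0,-1]
0.223 [-0.0057,0,-0.0174,0,0.089,0,-1]
0.273 [-0.0081,0,-0.0230,0,0.119,0,-1]
0.322 [-0.0108,0,-0.0284,0,0.148,0,-1]
0.372 [-0.0138,0,-0.0337,0,0.178,0,-1]
0.421 [-0.0171,0,-0.0388,0,0.208,0,-1]
0.471 [-0.0205,0,-0.0437,0,0.237,0,-1]
0.52 [-0.0243,0,-0.0484,0,0.267,0,-1]
next
0.57 [-0.0026,0,-0.0055,0,0.030,0,-1]
0.62 [-0.0055,0,-0.0108,0,0.060,0,-1]
0.67 [-0.0087,0,-0.0160,0,0.090,0,-1]
0.72 [-0.0121,0,-0.0210,0,0.120,0,-1]
0.77 [-0.0158,0,-0.0258,0,0.150,0,-1]
0.82 [-0.0197,0,-0.0304,0,0.180,0,-1]
0.87 [-0.0238,0,-0.0348,0,0.210,0,-1]
0.92 [-0.0282,0,-0.0390,0,0.240,0,-1]
0.97 [-0.0327,0,-0.0429,0,0.270,0,-1]
```

```bash
python3 -m handwheel '[[-0.0016,0,-0.0059,0,0.03,0,-1],[-0.0035,0,-0.0117,0,0.059,0,-1],[-0.0057,0,-0.0174,0,0.089,0,-1],[-0.0081,0,-0.023,0,0.119,0,-1],[-0.0108,0,-0.0284,0,0.148,0,-1],[-0.0138,0,-0.0337,0,0.178,0,-1],[-0.0171,0,-0.0388,0,0.208,0,-1],[-0.0205,0,-0.0437,0,0.237,0,-1],[-0.0243,0,-0.0484,0,0.267,0,-1],[-0.0243,0,-0.0484,0,0.267,0,-1]]'
python3 -c "
from h import *
go(unit(-45,0,106),tool())"
```

```text
clock: 7.75
position: [563.6, 276.5, 160.1]
ee_rot: [0.076, 0.981, 0.011, -0.177]
contact_force: [-5.6, -2.5, -3.8]
gripper_width: 14.7
grasp_force: 58.7
shift m [0.0071 0.0004 0.0603] rot [-0.005 -0.356 -0.   ] pos [563.6 276.5 160.1] unit [-1.730e+01 -1.000e-01  1.601e+02] F unit [-5.2 -3.3 -3.8] w 14.7 t 7.75
```

```bash
python3 -m handwheel '[[-0.0026,0,-0.0055,0,0.03,0,-1],[-0.0055,0,-0.0108,0,0.06,0,-1],[-0.0087,0,-0.016,0,0.09,0,-1],[-0.0121,0,-0.021,0,0.12,0,-1],[-0.0158,0,-0.0258,0,0.15,0,-1],[-0.0197,0,-0.0304,0,0.18,0,-1],[-0.0238,0,-0.0348,0,0.21,0,-1],[-0.0282,0,-0.039,0,0.24,0,-1],[-0.0327,0,-0.0429,0,0.27,0,-1],[-0.0327,0,-0.0429,0,0.27,0,-1]]'
python3 - <<'E'
from h import *
go(unit(-45,0,106),tool())
for n in('side','scene'): shot(n,n+'3')
a=cv2.imread('pics/side3.png');cv2.imwrite('pics/c3.png',cv2.resize(a[120:420,180:430],None,fx=2,fy=2))
z=np.load('pics/side3.npz')['d']; m=camera_model('side');K=np.array(m['K'])
v,u=np.mgrid[0:480,0:640]
c=np.stack([(u-K[0,2])/K[0,0]*z,(v-K[1,2])/K[1,1]*z,z],-1)
P=U.inv().apply(((c-np.array(m['tvec'],float).ravel())@cv2.Rodrigues(np.array(m['rvec'],float))[0]).reshape(-1,3)-C)
# top lid surface fit in unit x-z
w=(a.min(-1)>150).ravel()&(P[:,0]>-30)&(P[:,0]<75)&(abs(P[:,1])<105)&(P[:,2]>100)&(P[:,2]<240)&(z.ravel()>0)
Q=P[w]; print(w.sum(),Q.min(0).round(),Q.max(0).round()); q=Q[:,[0,2]]-np.median(Q[:,[0,2]],0)
_,_,V=np.linalg.svd(q,full_matrices=False); print('lid angle deg',np.degrees(np.arctan2(abs(V[0,1]),abs(V[0,0]))))
E
```

```text
clock: 9.0
position: [609.7, 269.4, 190.6]
ee_rot: [0.073, 0.949, 0.021, -0.306]
contact_force: [-6.6, -4.8, -1.3]
gripper_width: 14.8
grasp_force: 58.7
shift m [0.0109 0.0004 0.112 ] rot [-0.005 -0.623  0.   ] pos [609.7 269.4 190.6] unit [ 29.2   0.  190.6] F unit [-5.8 -5.8 -1.3] w 14.8 t 9.0
2662 [ -28. -105.  106.] [ 75. 105. 228.]
lid angle deg 52.94844474330395
```

View pics/c3.png

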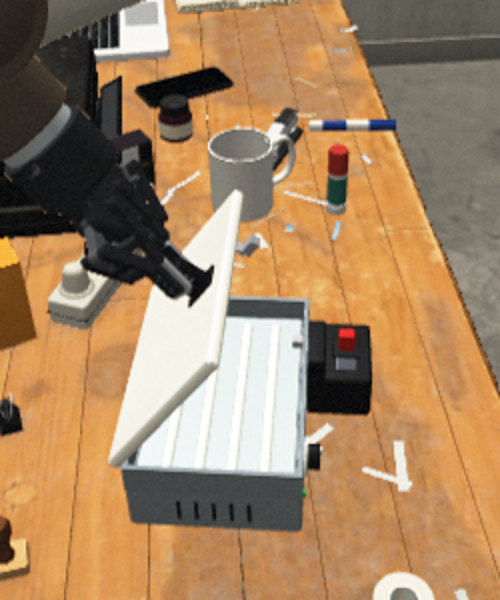

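The crop shows the lid up at about 54° and held by the handle at (195,285) in the crop. The tab is untouched at its right-hand end, and the mug, jar, glue stick, marker and tape haven't moved. The depth fit gives 53° and the arm pose gives 54.9°. I'll check that it holds steady, then hand in.

```bash
python3 -m handwheel '[[0,0,0,0,0,0,-1],[0,0,0,0,0,0,-1],[0,0,0,0,0,0,-1],[0,0,0,0,0,0,-1]]' && python3 -c "
from h import *
go(unit(-45,0,106),tool()); print(job_done())"
```

```text
clock: 9.6
position: [609.4, 269.5, 190.5]
ee_rot: [0.073, 0.949, 0.021, -0.305]
contact_force: [-4.4, -3.4, -1.8]
gripper_width: 14.6
grasp_force: 58.6
shift m [0.0108 0.0005 0.1117] rot [-0.005 -0.622  0.   ] pos [609.4 269.5 190.5] unit [ 28.9   0.  190.5] F unit [-3.9 -4.  -1.8] w 14.6 t 9.6
the job is handed in; nothing more can be done
None
```

The gentle tug met no catch, so I left the red tab alone, raised the lid to about 55° (53–55° measured) and handed in after 9.6 s with the gripper still holding it and nothing else moved.

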